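# Press the otoscope home in its case

### The arm

A 6-joint arm with a two-finger parallel gripper is mounted at the origin on the work surface. World frame = base frame: x ahead of the robot, y to its left, z up, the work surface at z = 0. Lengths are in mm, angles in rad, forces in N, time in s.
With the tool pointing down it reaches from about 300 to 775 mm from the base axis. Payload 14.6 kg.
Tool frame: the origin (TCP) lies midway between the tips of the shut fingers; the grasp point (between the pads) lies grasp_offset behind it (grasp_offset is the distance from the TCP to the grasp point, in mm); z points along the fingers, y is the line along which they close (so a half turn about z gives the same grasp; the last joint's range is limited). The gripper opens to 94 mm and grips with 3 to 60 N. Pads are 16 mm wide; open, the fingers measure 119 mm over their backs; the gripper's body (75 mm by 177 mm) begins 78 mm behind the grasp point.
Start: joints at [1.231, 0.3, 1.521, -0, 1.321, -0.067], TCP at [148.184, 529.652, 205.446] pointing down, gripper open.
Joint ranges: [-3.03, 3.03], [-0.79, 2.21], [0.23, 2.52], [-1.04, 4.18], [0, 3.07], [-2.55, 2.55]. Speed limits (rad/s): [2.22, 2.22, 2.57, 3.14, 3.14, 3.14].

### API

Orientations are given as [roll, pitch, yaw] about the fixed x, y, z axes, in that order (R = Rz(yaw) Ry(pitch) Rx(roll)).
In Python, from cell import * gives the robot as it stands. The module is installed in compiled form; this text tells all that it offers.
- The arm moves only by the shell command python3 -m jog 'ROWS' [FORCE]. ROWS is JSON, a list of rows, each a list of 3 entries, a list of its own where there are three numbers: the finger opening in mm, from 0 to 94, then the shift along the tool's x, y, z in units of 50 mm (1.0 is 50 mm), then the turn about the tool's z in units of 180 degrees (1.0 is 180 degrees). In form: [[fingers, [dx, dy, dz], twist], ...]. A call has 1 to 20 rows; each row shifts and turns the commanded pose from where the row before left it, along the tool's axes as they then stand; what a row does not reach is not made up. A row lasts 1/10 s, in which the tool goes at most 50 mm and 8.59 degrees, less where a joint would pass 70% of its speed; a pose out of reach is approached as far as the arm can. A call with a number of a shift or a turn outside -1 to 1 is refused whole. A call with a gripper value outside its range is refused whole. The fingers move at their own pace and stop on an object; FORCE is the grip in N (left out, the last holds). Time passes only in rows, so rows that do not move let the fingers close. It gives the time, the measured TCP pose, the force, the opening and the grip force at its end, in the units of the state.
- read_state(): the state, without advancing time (a new reading comes with each control period).
- camera(name): name is "scene" or "top" or "wrist"; returns the picture (400x640x3 uint8, red, green, blue); there is no depth.
- calibration(name): a dict with "mtx" (3x3 intrinsics, pixels), "cam_to_world" (4x4, takes a point from camera to world coordinates); the wrist camera has in their place "hand_eye" (4x4, takes a point from camera to tool coordinates, whose origin is the TCP and whose axes are the flange's). Camera axes: x right, y down, z forward; pixel columns grow to the right and rows downward; lengths in mm; the calibration is good to about 2 mm. A picture is of the moment at which its call begins: read the wrist's pose just before it. calibration takes no time and is no camera call.
- sign_off(): hands the job in; it is judged then, once.
Trained networks look in the newest picture that a camera, given by its name, has taken for a name from the list of things; names that differ only in an ending like _2 or _b are one class to them, and where a whole thing is asked for, a point or a joint stands for the part that bears it (a point fixed in the world has none). Each returns a list of dicts, best first, with "conf" (0 to 1); they miss things now and then, are a little off and sometimes report something else, mostly with a low value. They report only what shows in the picture. A call takes as long as a camera call. They do not tell look-alikes from the thing itself.
- regions_of(camera, query): "pixels" (400x640 bool, what is visible of it) and "rect" ([centre column, centre row, width, height] in pixels, round what is visible of it).
The state is a dict: "clock": time; "joints": joint angles; "qd": joint speeds; "effort": joint torques, N m; "eef_pos": TCP position; "eef_rot": TCP orientation; "wrist_force": force on the tool from outside, world axes, zero at the start; "moment": the same for the moment, N m; "finger_gap": finger opening in mm; "finger_force": force on a finger pad.
Only numpy, scipy, OpenCV 4.12 (cv2) and the standard library are available. Lean on these libraries where they do the work, as an engineer would, in place of code of your own. Each camera call takes 0.05 s, during which the arm holds its last target. There are 200 camera calls.

### The job

Put the otoscope (the instrument with a wide head and a cone sticking out sideways) away: lay it into the empty cutout of its shape in the open case and press it down past the spring grips until it lies level and fully home on the cutout's floor, then let go. Set it in by hand rather than dropping it, and leave the straight penlight where it lies.

Things in the scene. Friction and masses are not known exactly. Their poses are not given: they have to be found in the camera images.
- otoscope_mid (a point): Centre of the otoscope's bar handle, half-way up (14 mm above its underside), at its centre of mass: grasp here, across y. It lies flat. Handle 28 mm wide (y) and high, x = -75 to +65 mm; head block 40 mm wide, 28 high, x = +65 to +105; cone standing out 30 mm from the head's +y side at x = +85. x runs along the handle to the head, z up. Black with steel collars, 0.15 kg.
- cutout (a point): Where the otoscope's centre point lies when fully home in the cutout; the axes then agree (x to the head pocket, y to the cone's channel, z up). Cutout floor 14 mm below this point, insert's top 14 mm above it. About 14 mm of room round the otoscope's outline. A cross channel for the fingers (x -31 to +31, y -75 to +75 mm) is 22 mm deep below this point.
- case: The open case, fixed to the table, 234 x 170 mm, 40 mm high, grey rigid insert; origin on the table under the cutout's point, same axes. Two pairs of white spring grips at x = -42 and +42 mm, 52 mm apart at the top of their slopes, 25 mm at the throat 8 mm over the cutout's floor: they centre the handle and hold it about 10 mm high until pressed with some 5 to 15 N, then clasp it.
- penlight_mid (a point): Centre of the penlight, a bystander: a plain straight metal torch 150 mm long (x), 22 mm thick, with no wide head or cone, lying flat on the table; this point is 11 mm above its underside. It and the otoscope may swap places from start to start.
Mind the look-alikes: they are no part of the job. Several things look just like the part that bears otoscope_mid: the one meant starts farthest to the robot's right.

How it is judged (in metres and radians):
On the way, in this order (a step that is already met when the one before it is completed fails the run):
1. the otoscope is brought into the mouth of its cutout by the gripper, not dropped in (z of otoscope_mid in the frame of cutout between 0.006 and 0.028 m and horizontal distance between otoscope_mid and cutout below 0.025 m and distance between the grasp point and otoscope_mid below 0.06 m), for 0.05 s.
2. it is pressed down level onto the cutout's floor (z of otoscope_mid in the frame of cutout between -0.006 and 0.0045 m and horizontal distance between otoscope_mid and cutout below 0.02 m and angle between the x axis of otoscope_mid and the x axis of cutout, either way round below 0.18 rad and angle between otoscope_mid's own z axis and vertical below 0.08 rad), for 0.2 s.
At the end, for the whole second after the job is handed in: the otoscope lies fully home in its cutout: within 4.5 mm of its seated height, 20 mm of its place, 10 degrees of its direction, level within 4.5 degrees, and stays so once released (all of step 2); the robot touches nothing.
It fails at once if the penlight is moved more than 30 mm (distance of penlight_mid from where it was at the start of the episode above 0.03 m).
It also fails if it takes over 38 s, if anything falls off the work surface, if the arm or the gripper's body presses on something with over 40 N, if the wrist force passes 120 N, or if a joint passes its speed limit or range.

## Working session

There is one attempt and no reset: what is moved stays moved. The work goes in short steps, Python scripts to look and compute and a shell command to move; the robot and the scene stay as the last step left them, time stands still between calls to the robot, and variables do not carry over. Pictures are saved under pics/ and viewed, at most 10 in all, crops included, and the job is handed in when it is done.

```bash
mkdir -p pics; cat > h.py <<'E'
from cell import *
import numpy as np, cv2
def save(n,im): cv2.imwrite(f'pics/{n}.png',im[:,:,::-1])
def ray(cam,u,v,z,T=None):
    c=calibration(cam); T=np.array(c["cam_to_world"]) if T is None else T
    d=T[:3,:3]@np.linalg.inv(np.array(c["mtx"]))@np.array([u,v,1.0]); o=T[:3,3]
    return o+d*(z-o[2])/d[2]
E
python3 - <<'E'
from h import *
s=read_state(); print({k:np.round(v,3) for k,v in s.items() if k!='effort'})
save('top0',camera("top"))
for q in ["otoscope_mid","case","penlight_mid"]:
    for r in regions_of("top",q):
        u,v=np.argwhere(r["pixels"]).mean(0)[::-1]
        print(q,round(r["conf"],2),np.round(r["rect"]),np.round([u,v]),ray("top",u,v,14).round())
print(calibration("top")); print(calibration("wrist"))
E
```

```text
{'clock': np.float64(0.0), 'joints': array([ 1.231,  0.3  ,  1.522, -0.   ,  1.321, -0.067]), 'qd': array([ 0.001, -0.   ,  0.   , -0.   , -0.   , -0.   ]), 'eef_pos': array([148.103, 529.41 , 204.906]), 'eef_rot': array([-3.14 , -0.   ,  2.869]), 'wrist_force': array([ 0.422,  0.07 , -0.73 ]), 'moment': array([0.018, 0.021, 0.036]), 'finger_force': np.float64(0.0), 'finger_gap': np.float64(94.36)}
otoscope_mid 0.93 [388. 266.  83.  31.] [383. 267.] [ 315. -170.   14.]
otoscope_mid 0.86 [433. 156.  39.  80.] [439. 152.] [ 573. -299.   14.]
otoscope_mid 0.68 [273. 243.  62.  75.] [273. 241.] [366.  70.  14.]
case 0.79 [190. 148.  99. 112.] [190. 148.] [575. 266.  14.]
penlight_mid 0.69 [347. 177.  28.  66.] [347. 176.] [514. -91.  14.]
{'mtx': array([[389.53495788,   0.        , 317.23831299],
       [  0.        , 389.53495788, 197.17003117],
       [  0.        ,   0.        ,   1.        ]]), 'cam_to_world': array([[ 1.53976886e-02, -9.88132784e-01,  1.52828378e-01,
         3.32421207e+02],
       [-9.99878451e-01, -1.48424596e-02,  4.77330290e-03,
        -2.92886502e+01],
       [-2.44830805e-03, -1.52883300e-01, -9.88241217e-01,
         8.71000717e+02],
       [ 0.00000000e+00,  0.00000000e+00,  0.00000000e+00,
         1.00000000e+00]])}
{'mtx': array([[336.80085766,   0.        , 320.94487895],
       [  0.        , 336.80085766, 202.22278392],
       [  0.        ,   0.        ,   1.        ]]), 'hand_eye': array([[-2.22283885e-04, -9.68564823e-01, -2.48761201e-01,
         7.31236341e+01],
       [ 9.99999331e-01,  6.71703861e-05, -1.15509415e-03,
         2.24133618e-01],
       [ 1.13549295e-03, -2.48761291e-01,  9.68564159e-01,
        -1.78851170e+02],
       [ 0.00000000e+00,  0.00000000e+00,  0.00000000e+00,
         1.00000000e+00]])}
```

View pics/top0.png

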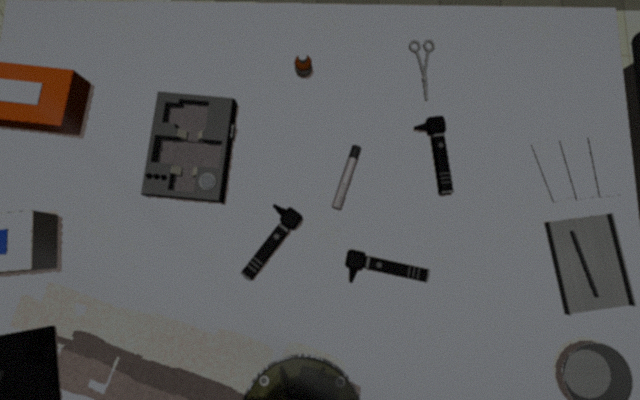

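The top view shows three otoscopes. The one farthest right is at about (433,156), head up and cone left. The penlight is at (347,177). The case is at (190,148), head pocket up and cone channel left.

```bash
python3 - <<'E'
from h import *
im=camera("top")
c=np.hstack([cv2.resize(im[85:210,135:245],None,fx=3.5,fy=4,interpolation=cv2.INTER_CUBIC),cv2.resize(im[85:210,390:480],None,fx=4,fy=4,interpolation=cv2.INTER_CUBIC)])
c=cv2.convertScaleAbs(c,alpha=2.2)
save('crop',c)
r=[r for r in regions_of("top","otoscope_mid") if r["rect"][0]>415][0]
a=np.argwhere(r["pixels"])[:,::-1]
P=np.array([ray("top",u,v,20)[:2] for u,v in a])
h=P[P[:,0]<600]  # handle
m=h.mean(0); d=np.linalg.svd(h-m)[2][0]; d*=np.sign(d[0])
t=(P-m)@d; print("yaw",np.arctan2(d[1],d[0]),"ext",t.min(),t.max(),"mid",m+d*(t.min()+75),m+d*(t.max()-105))
E
```

```text
yaw 0.1220660770952356 ext -63.37761604414841 117.97777594846771 mid [ 548.63297559 -301.29083124] [ 549.97828236 -301.12579441]
```

View pics/crop.png

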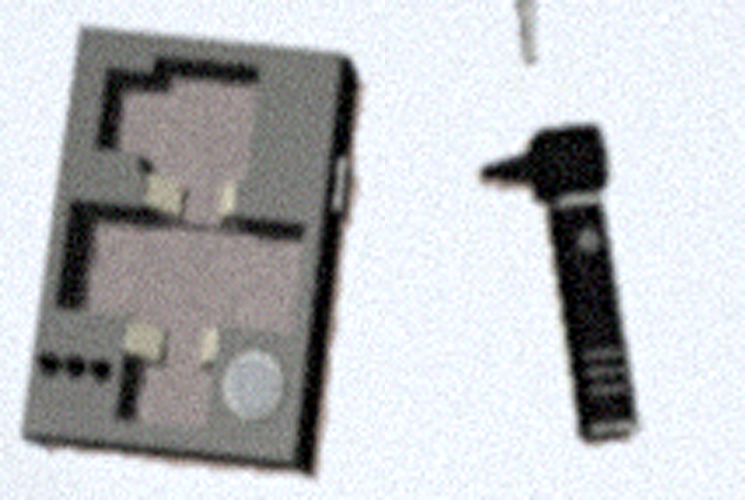

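```bash
python3 - <<'E'
from h import *
f=lambda x,y,z:ray("top",135+x/3.5,85+y/4,z)[:2]
C=[f(*p,40) for p in [(82,28),(345,55),(25,438),(297,470)]]
print("rim",np.round(C),np.mean(C,0).round())
G=[f(*p,32) for p in [(165,195),(228,200),(145,340),(209,347)]]
print("grips",np.round(G),np.mean(G,0).round())
K=[f(*p,40) for p in [(75,203),(303,228),(57,305)]];print("chan",np.round(K))
d=(C[0]+C[1]-C[2]-C[3]);print("yaw",np.arctan2(d[1],d[0]), np.linalg.norm(d)/2,np.linalg.norm(C[0]-C[1]))
E
```

```text
rim [[696. 337.]
 [682. 166.]
 [461. 354.]
 [446. 184.]] [571. 260.]
grips [[601. 279.]
 [599. 239.]
 [518. 286.]
 [515. 246.]] [558. 262.]
chan [[593. 333.]
 [581. 188.]
 [535. 340.]]
yaw -0.07485241926609401 235.76818042184934 170.8513960691152
```

```bash
python3 -m jog '[[94,[-0.78,-0.245,0],0],[94,[-0.78,-0.245,0],0],[94,[-0.78,-0.245,0],0],[94,[-0.78,-0.245,0],0],[94,[-0.78,-0.245,0],0],[94,[-0.78,-0.245,0],0],[94,[-0.78,-0.245,0],0],[94,[-0.78,-0.245,0],0],[94,[-0.78,-0.245,0],0],[94,[-0.78,-0.245,0],0],[94,[-0.78,-0.245,0],0],[94,[-0.78,-0.245,0],0],[94,[0,0,0],-0.032],[94,[0,0,0],-0.032],[94,[0,0,0],0]]'
cat >> h.py <<'E'
from scipy.spatial.transform import Rotation as R
def wristT(s):
    T=np.eye(4);T[:3,:3]=R.from_euler('xyz',s["eef_rot"]).as_matrix();T[:3,3]=s["eef_pos"]
    return T@np.array(calibration("wrist")["hand_eye"])
E
python3 - <<'E'
from h import *
s=read_state(); T=wristT(s); im=camera("wrist"); np.save('T1.npy',T)
save('w1',cv2.convertScaleAbs(im,alpha=1.6)); print(s["clock"],s["eef_pos"],s["eef_rot"])
E
```

```text
clock: 1.8
eef_pos: [559.4, 261.7, 205.2]
eef_rot: [-3.141, -0.0, 3.071]
wrist_force: [0.5, -0.3, -0.5]
finger_gap: 94.2
finger_force: 0.0
1.8 [559.39379874 261.72919301 205.17554957] [-3.14139454e+00 -4.05666353e-04  3.07100848e+00]
```

View pics/w1.png

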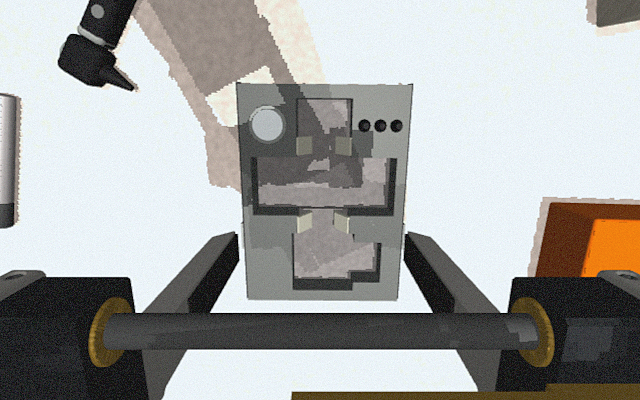

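The wrist view shows the case with its corners at about (236,84), (413,84), (405,300) and (247,300). The cross channel spans columns 251–395 and rows 157–214, and the head pocket is at the bottom.

```bash
python3 - <<'E'
from h import *
T=np.load('T1.npy'); f=lambda p,z:ray("wrist",*p,z,T)[:2]
print("rim",np.round([f(p,40) for p in [(236,84),(413,84),(405,300),(247,300)]]))
K=np.array([f(p,40) for p in [(250,157),(396,157),(395,214),(252,214)]]);print("chan",K.round(),K.mean(0))
G=np.array([f(p,32) for p in [(304,146),(344,146),(304,222),(343,222)]]);print("grips",G.round(),G.mean(0))
d=G[2]+G[3]-G[0]-G[1];print(np.arctan2(d[1],d[0]))
E
```

```text
rim [[451. 187.]
 [463. 358.]
 [696. 348.]
 [683. 168.]]
chan [[522. 192.]
 [532. 340.]
 [593. 338.]
 [582. 187.]] [557.39287308 264.28640098]
grips [[515. 247.]
 [518. 289.]
 [598. 240.]
 [601. 283.]] [557.9639006 264.8283172]
-0.0752024646653081
```

```bash
python3 -m jog '[[94,[-0.042,-0.803,0],0],[94,[-0.042,-0.803,0],0],[94,[-0.042,-0.803,0],0],[94,[-0.042,-0.803,0],0],[94,[-0.042,-0.803,0],0],[94,[-0.042,-0.803,0],0],[94,[-0.042,-0.803,0],0],[94,[-0.042,-0.803,0],0],[94,[-0.042,-0.803,0],0],[94,[-0.042,-0.803,0],0],[94,[-0.042,-0.803,0],0],[94,[-0.042,-0.803,0],0],[94,[-0.042,-0.803,0],0],[94,[-0.042,-0.803,0],0],[94,[0,0,0],-0.031],[94,[0,0,0],-0.031],[94,[0,0,0],0]]'
python3 - <<'E'
from h import *
import cell
s=read_state(); T=wristT(s); im=camera("wrist"); np.save('T2.npy',T)
save('w2',cv2.convertScaleAbs(im,alpha=1.6)); print(s["clock"],s["eef_pos"],s["eef_rot"])
print([k for k in dir(cell) if 'grasp' in k.lower()], getattr(cell,'grasp_offset',None))
for r in regions_of("wrist","otoscope_mid"):
    P=np.array([ray("wrist",u,v,20,T)[:2] for v,u in np.argwhere(r["pixels"])])
    h=P[P[:,0]<600]
    if len(h)<200: continue
    m=h.mean(0); d=np.linalg.svd(h-m,full_matrices=False)[2][0]; d*=np.sign(d[0])
    t=(P-m)@d; print(r["conf"],r["rect"],"yaw",np.arctan2(d[1],d[0]),"ext",t.min(),t.max(),"mid",m+d*(t.min()+75),m+d*(t.max()-105))
E
```

```text
clock: 3.55
eef_pos: [548.3, -300.7, 205.4]
eef_rot: [3.141, -0.0, -3.02]
wrist_force: [0.3, -0.6, 0.3]
finger_gap: 94.1
finger_force: 0.0
3.55 [ 548.28521078 -300.74539762  205.36143464] [ 3.14149871e+00 -1.08114364e-04 -3.01969075e+00]
['grasp_offset'] 18.8
0.85 [629.0, 101.2, 21.9, 43.1] yaw 0.4453581016753865 ext -19.736922661856067 25.21907064154883 mid [470.87289944  31.48421842] [349.00156324 -26.69018451]Traceback (most recent call last):
  File "<stdin>", line 7, in <module>
  File "h.py", line 5, in ray
    c=calibration(cam); T=np.array(c["cam_to_world"]) if T is None else T
ValueError: time passes only in moves, steps and waits
```

View pics/w2.png

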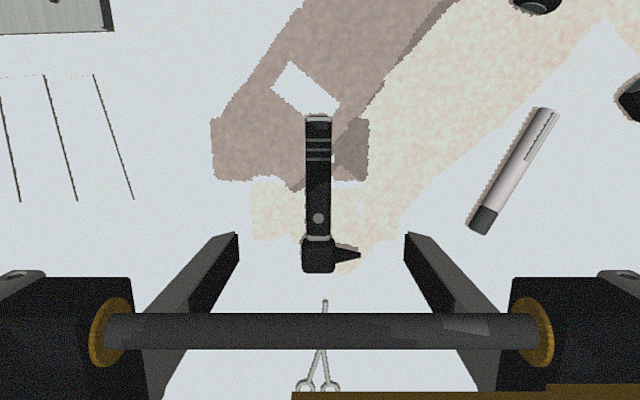

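The otoscope stands upright in the view. Its tail is at (319,116), its collar at (317,238) and its head end at (318,272), with the cone to the right and the penlight clear of it at (515,170).

```bash
python3 - <<'E'
from h import *
T=np.load('T2.npy'); f=lambda p,z:ray("wrist",*p,z,T)[:2]
a,b,c=f((319,116),28),f((318,238),28),f((318,271),26)
d=b-a; d/=np.linalg.norm(d); print(a,b,c,"yaw",np.arctan2(d[1],d[0]),"mid",a+75*d,b-65*d, c-105*d)
E
```

```text
[ 476.18632995 -311.28363934] [ 608.02328373 -296.48473007] [ 649.05321072 -291.57588692] yaw 0.11178366215080374 mid [ 550.71823316 -302.9173138 ] [ 543.42896761 -303.73554554] [ 544.70854622 -303.28874267]
```

```bash
python3 -m jog '[[94,[0.04,-0.05,0.4],0],[94,[0,0,0.5],0],[94,[0,0,0.5],0],[94,[0,0,0.5],0],[94,[0,0,0.5],0],[94,[0,0,0.5],0],[94,[0,0,0.5],0],[94,[0,0,0.4],0],[94,[0,0,0.12],0],[94,[0,0,0.08],0],[94,[0,0,0],0],[94,[0,0,0],0]]' 50
python3 -m jog '[[10,[0,0,0],0],[10,[0,0,0],0],[10,[0,0,0],0],[10,[0,0,0],0],[10,[0,0,0],0],[10,[0,0,0],0],[10,[0,0,0],0],[10,[0,0,0],0]]' 50
```

```text
clock: 4.85
eef_pos: [547.1, -303.7, 6.6]
eef_rot: [-3.141, 0.001, -3.019]
wrist_force: [-0.7, -1.1, -0.1]
finger_gap: 94.3
finger_force: 0.0
clock: 5.65
eef_pos: [546.6, -303.5, 5.4]
eef_rot: [-3.142, -0.0, -3.019]
wrist_force: [0.1, 0.9, 0.4]
finger_gap: 33.1
finger_force: 0.0
```

```bash
python3 -m jog '[[10,[0,0,0],0],[10,[0,0,0],0],[10,[0,0,0],0],[10,[0,0,-0.1],0],[10,[0,0,-0.3],0],[10,[0,0,-0.5],0],[10,[0,0,-0.5],0],[10,[0,0,-0.5],0],[10,[0,0,-0.5],0],[10,[0,0,-0.5],0],[10,[0,0,-0.2],0],[10,[0,0,0],0],[10,[0,0,0],0]]' 50
```

```text
clock: 6.95
eef_pos: [546.3, -303.2, 159.6]
eef_rot: [3.141, -0.001, -3.019]
wrist_force: [0.1, 0.2, -1.5]
finger_gap: 27.6
finger_force: 50.0
```

```bash
python3 -m jog '[[10,[-0.06,0.4,0],0],[10,[-0.116,0.801,0],0],[10,[-0.116,0.801,0],0],[10,[-0.116,0.801,0],0],[10,[-0.116,0.801,0],0],[10,[-0.116,0.801,0],0],[10,[-0.116,0.801,0],0],[10,[-0.116,0.801,0],0],[10,[-0.116,0.801,0],0],[10,[-0.116,0.801,0],0],[10,[-0.116,0.801,0],0],[10,[-0.116,0.801,0],0],[10,[-0.116,0.801,0],0],[10,[-0.116,0.801,0],0],[10,[-0.058,0.4,0],0],[10,[0,0,0],0.0314],[10,[0,0,0],0.0314],[10,[0,0,0],0],[10,[0,0,0],0]]'
python3 - <<'E'
from h import *
s=read_state(); T=wristT(s); im=camera("wrist"); np.save('T3.npy',T)
save('w3',cv2.convertScaleAbs(im,alpha=1.6)); print(s["eef_pos"],s["eef_rot"])
E
```

```text
clock: 8.85
eef_pos: [557.9, 263.1, 159.7]
eef_rot: [-3.141, -0.001, 3.07]
wrist_force: [0.1, 0.2, -2.1]
finger_gap: 27.7
finger_force: 50.0
[557.86501814 263.12720229 159.73393441] [-3.14108811e+00 -1.11483216e-03  3.07045825e+00]
```

View pics/w3.png

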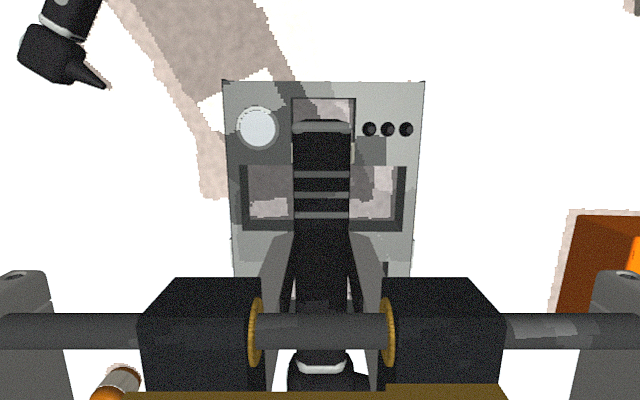

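The otoscope is held level over the case. Its tail's top edge is at row ~122, columns 293–350, in line with the handle slot. I'll check how far along the handle the grip sits.

```bash
python3 - <<'E'
from h import *
T=np.load('T3.npy'); t=read_state(); c=np.array([557.9,263.1]); y=-0.071
ex=np.array([np.cos(y),np.sin(y)]);ey=np.array([-ex[1],ex[0]])
for p in [(293,124),(350,124),(321,120),(321,131)]:
    d=ray("wrist",*p,182,T)[:2]-c; print(p,(d@ex).round(1),(d@ey).round(1))
E
```

```text
(293, 124) -69.5 -12.4
(350, 124) -69.5 13.4
(321, 120) -71.2 0.3
(321, 131) -66.4 0.3
```

```bash
python3 -m jog '[[10,[0.04,0,0.3],0],[10,[0,0,0.5],0],[10,[0,0,0.5],0],[10,[0,0,0.5],0],[10,[0,0,0.3],0],[10,[0,0,0.2],0],[10,[0,0,0.15],0],[10,[0,0,0.1],0],[10,[0,0,0],0],[10,[0,0,0],0],[10,[0,0,0],0]]'
```

```text
clock: 10.0
eef_pos: [556.8, 263.2, 33.6]
eef_rot: [3.141, 0.001, 3.067]
wrist_force: [0.7, 0.1, -1.9]
finger_gap: 27.8
finger_force: 50.0
```

```bash
python3 -m jog '[[10,[0,0,0.06],0],[10,[0,0,0.06],0],[10,[0,0,0.06],0],[10,[0,0,0.04],0],[10,[0,0,0.04],0],[10,[0,0,0],0],[10,[0,0,0],0]]'
python3 -m jog '[[10,[0,0,0.02],0],[10,[0,0,0.02],0],[10,[0,0,0],0]]'
```

```text
clock: 10.7
eef_pos: [556.5, 262.9, 19.6]
eef_rot: [-3.141, -0.0, 3.067]
wrist_force: [2.4, -0.2, -2.8]
finger_gap: 27.8
finger_force: 50.0
clock: 11.0
eef_pos: [556.5, 263.1, 17.9]
eef_rot: [-3.142, -0.0, 3.067]
wrist_force: [1.0, 0.5, -0.3]
finger_gap: 27.5
finger_force: 50.0
```

```bash
python3 -m jog '[[10,[0,0,0.02],0],[10,[0,0,0.02],0],[10,[0,0,0],0],[10,[0,0,0],0]]'
```

```text
clock: 11.4
eef_pos: [556.5, 263.1, 17.4]
eef_rot: [3.141, 0.0, 3.067]
wrist_force: [-6.5, -3.1, 16.6]
finger_gap: 27.9
finger_force: 50.0
```

```bash
python3 -m jog '[[10,[0,0,0.015],0],[10,[0,0,0],0],[10,[0,0,0],0]]'
python3 -m jog '[[10,[0,0,-0.02],0],[10,[0,0,-0.015],0],[60,[0,0,0],0],[60,[0,0,0],0],[60,[0,0,0],0],[60,[0,0,0],0],[60,[0,0,0],0],[60,[0,0,0],0]]'
```

```text
clock: 11.7
eef_pos: [556.6, 263.1, 17.4]
eef_rot: [3.142, 0.0, 3.067]
wrist_force: [-10.9, -4.0, 24.8]
finger_gap: 27.9
finger_force: 50.0
clock: 12.5
eef_pos: [556.5, 263.0, 16.9]
eef_rot: [-3.142, -0.0, 3.067]
wrist_force: [0.1, 0.2, 0.8]
finger_gap: 60.0
finger_force: 0.0
```

Released; lift away and check.

```bash
python3 -m jog '[[60,[0,0,-0.1],0],[60,[0,0,-0.3],0],[60,[0,0,-0.5],0],[60,[0,0,-0.6],0],[60,[0,0,-0.6],0],[60,[0,0,-0.6],0],[60,[0,0,-0.6],0],[60,[0,0,-0.4],0],[60,[0,0,-0.1],0],[60,[0,0,0],0],[60,[0,0,0],0]]'
python3 - <<'E'
from h import *
s=read_state(); T=wristT(s); im=camera("wrist"); np.save('T4.npy',T)
save('w4',cv2.convertScaleAbs(im,alpha=1.8)); print(s["eef_pos"])
E
```

```text
clock: 13.6
eef_pos: [556.1, 262.9, 206.0]
eef_rot: [-3.141, -0.001, 3.067]
wrist_force: [0.0, -0.5, 0.4]
finger_gap: 59.8
finger_force: 0.0
[556.12727685 262.88273318 205.9644218 ]
```

View pics/w4.png

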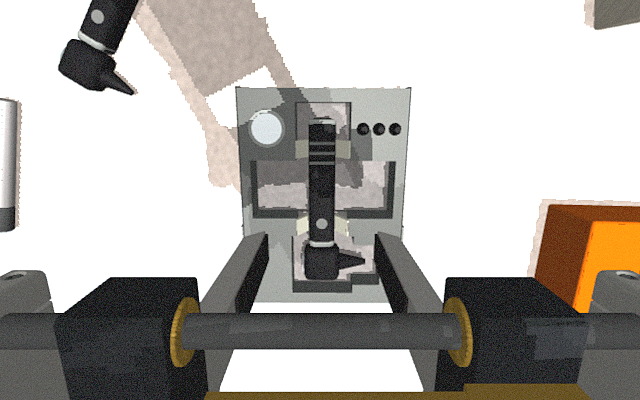

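The otoscope lies in its cutout between both grip pairs, with the tail at (322,119), the head end at (321,280) and the cone in its channel. I'll check position and tilt.

```bash
python3 - <<'E'
from h import *
T=np.load('T4.npy'); f=lambda p,z:ray("wrist",*p,z,T)[:2]
a,b,e=f((322,119),40),f((321,243),40),f((321,279),38)
d=(e-a)/np.linalg.norm(e-a)
print(a,b,e,"len",np.linalg.norm(b-a),np.linalg.norm(e-a),"yaw",np.arctan2(d[1],d[0]),"mid",a+75*d,b-65*d,e-105*d)
E
```

```text
[486.20025356 269.09487964] [617.0526806 258.3367817] [660.9797015  255.05728151] len 131.29392344751153 175.3422641110532 yaw -0.08014403646122303 mid [560.95951746 263.09050948] [552.26131855 263.54056918] [556.31673204 263.46339975]
```

```bash
python3 -c "
from cell import *
print(sign_off())"
```

```text
the job is handed in; nothing more can be done
None
```

The otoscope that started farthest right is pressed home in its cutout and released. It measured within about 2 mm of its place, the penlight was not touched, and I signed off at about 14 s; sign-off gave no verdict.

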